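# Step the coffee counter round to its bar

### The arm

A 6-joint arm with a two-finger parallel gripper is mounted at the origin on a cart in front of the work surface, level with it; the furniture and walls round the work are solid. World frame = base frame: x ahead of the robot, y to its left, z up, the work surface at z = 0. Lengths are in mm, angles in rad, forces in N, time in s.
With the tool pointing down it reaches from about 300 to 875 mm from the base axis. Payload 6.4 kg.
Tool frame: the origin (TCP) lies at the very end of the fingers, on their centre line; the grasp point (between the pads) lies arm.pinch_z behind it (arm.pinch_z is the distance from the TCP to the grasp point, in mm); z points along the fingers, x is the direction in which the jaws open and shut, and the axes are right-handed (so a half turn about z gives the same grasp; the last joint's range is limited). The gripper opens to 85 mm and grips with 20 to 120 N. Pads are 22 mm wide; open, the fingers measure 114 mm over their backs; the gripper's body (76 mm by 85 mm) begins 54 mm behind the grasp point. The pads swing forward as they close: fully open they stand 13 mm farther back than shut.
Start: joints at [1.064, 0.181, 1.607, -0, 1.354, -0.206], TCP at [170.352, 549.201, 205.588] pointing down, gripper open.
Joint ranges: [-2.99, 2.99], [-0.89, 2.07], [0.3, 2.58], [-1.14, 4.28], [0, 2.63], [-3.12, 3.12]. Speed limits (rad/s): [2.57, 2.57, 3.01, 3.14, 3.14, 3.14].

### API

Orientations are given as a 3x3 rotation matrix whose columns are the frame's x, y, z axes.
In Python, from rig import sensors, read_camera, workorder, arm gives the robot as it stands.
- The arm moves only by the tool send_rows, never from a script. Its argument "steps" is a list of rows, each a list of 3 entries, a list of its own where there are three numbers: the turn, a rotation vector about the tool's x, y, z in rad, then the shift along the tool's x, y, z in cm, then the opening, from -1 (shut) to 1 (fully open). A call has 1 to 8 rows; each row is the pose to reach, as a shift and turn from the pose commanded when the call began, along the tool's axes at that moment; what a row does not reach only later rows make up. A row lasts 1/8 s, in which the tool goes at most 62.5 mm and 10.7 degrees, less where a joint would pass 70% of its speed; a pose out of reach is approached as far as the arm can. A call with a gripper value outside its range is refused whole. The fingers move at their own pace and stop on an object; "newtons" is the grip in N (left out, the last holds). Time passes only in rows, so rows that repeat a pose let the fingers close. It gives the time, the measured TCP pose, the force and the opening at its end, in the units of the state.
- sensors.observe(): the state, without advancing time (a new reading comes with each control period).
- read_camera(name): name is "side" or "top" or "wrist"; returns a dict with "pixels" (400x640x3 uint8, red, green, blue), "K" (3x3 intrinsics, pixels), "R" (3x3) and "t" (3): a world point X has camera coordinates R X + t. Camera axes: x right, y down, z forward; pixel columns grow to the right and rows downward; lengths in mm; the calibration is good to about 2 mm. A picture is of the moment at which its call begins. There is no depth.
- workorder.close_job(): hands the job in, once; it reports no verdict.
The state is a dict: "time": time; "joints": joint angles; "qd": joint speeds; "joint_torque": joint torques, N m; "position": TCP position; "eef_rot": TCP orientation; "wrist_force": force on the tool from outside, world axes, zero at the start; "ft_torque": the same for the moment, N m; "opening": finger opening in mm.
Only numpy, scipy, OpenCV 4.12 (cv2) and the standard library are available. Lean on these libraries where they do the work, as an engineer would, in place of code of your own. Each camera call takes 0.05 s, during which the arm holds its last target.

### The job

Two wooden step counters stand on the worktop, one for coffees with the dotted mug just behind it and one for water with the clear tumbler just behind it. Press the steel button of the coffee counter again and again, steadily and all the way down, until the long bar on its white dial points at the small fixed mark on the case, and leave it there. Do not turn the dial by hand, and leave the water counter as it is.

Things in the scene. Friction and masses are not known exactly. Their poses are not given: they have to be found in the camera images.
- coffee_counter: Fixed light wooden case, 124 x 184 mm, 46 mm high, the dotted mug (93 mm high) just behind it. Origin under its centre, z up, own -x towards the robot. Button at (0, -60) mm, the right end seen from the robot; dial axis at (0, 35) mm. Fixed mark: dark stud 12 x 7 mm, 10 mm high, outside the dial's rim on its -x side. The other counter, of the same make, has a clear tumbler behind it.
- coffee_button_top (a point): Centre of the top of the coffee counter's round steel button, 34 mm across, 68 mm above the worktop when up; moves with it. Travels 12 mm straight down to a hard stop (1 N to start, under 5 N fully down) and springs back. A steady full press (not a blow) = one step of the dial, made 9 mm down; let it come right up (0.3 s) before the next. A dark collar 46 mm wide, 4 mm high rings it.
- coffee_drum (a joint): Angle of the coffee counter's dial (rad), growing anticlockwise seen from above, one step of 0.785 a press; it rests only at multiples of 0.785 (bar, then 1 to 7 dots). 0, or 6.283 a turn later: the bar points at the mark. Starts 2 to 5 steps short of 0 (-3.93 to -1.57). It cannot be stepped back: past 0 it must go all the way round.
- coffee_dial: The coffee counter's white dial, 88 mm across, its face 54 mm above the worktop, with a dark hub and one raised dark bar from hub to rim (7 mm wide, 6 mm high); the other seven places have 1 to 7 small dark dots. Origin on its axis at worktop height, z up; the bar lies along its own -x.
- water_bar (a point): Outer end of the bar on the dial of the other counter, the water counter (same make, clear tumbler behind it), 43 mm from that dial's axis. Not to be moved.
Things that resemble listed ones, but are neither listed nor needed, are in the scene too. Leave any pink or purple look-alike of the coffee_counter alone.

How it is judged:
By the outcome, as a careful person would: the job done as asked, in the order asked, and still so for the second after the job is handed in, with the robot touching nothing.
It also fails if it takes over 42 s, if anything falls off the work surface, if the arm or the gripper's body presses on something with over 40 N, if the wrist force passes 120 N, or if a joint passes its speed limit or range.

## Working session

There is one attempt and no reset: what is moved stays moved. The work goes in short steps, Python scripts to look and compute and a tool call to move; the robot and the scene stay as the last step left them, time stands still between calls to the robot, and variables do not carry over. Pictures are saved under pics/ and viewed, and the job is handed in when it is done.

Besides the shell and the picture viewer there is one more tool, called after ">>>" by a JSON object that holds its "op" and its "data". send_rows: Moves the arm, as the interface text tells. Its arguments: {"type":"object","properties":{"steps":{"type":"array"},"newtons":{"type":"number"}},"required":["steps"]}

```bash
mkdir -p pics; cat > h.py <<'E'
import numpy as np,cv2
from rig import sensors,read_camera,workorder,arm
def snap(n,f):
    c=read_camera(n); cv2.imwrite(f'pics/{f}.png',c['pixels'][:,:,::-1]); np.savez(f'pics/{f}.npz',**c); return c
def ray(c,u,v,z):
    K,R,t=[np.array(c[k]) for k in('K','R','t')]
    d=R.T@np.linalg.solve(K,[u,v,1.]); o=-R.T@t
    return o+d*(z-o[2])/d[2]
def proj(c,X):
    p=c['K']@(c['R']@np.array(X,float)+c['t']); return p[:2]/p[2]
E
python3 - <<'E'
from h import *
for n in('top','side','wrist'): snap(n,n+'0')
s=sensors.observe(); print(s); print(arm.pinch_z)
E
```

```text
{'time': 0.15, 'joints': array([ 1.06371739e+00,  1.81429220e-01,  1.60776864e+00, -9.65379899e-06,
        1.35377279e+00, -2.06306465e-01]), 'qd': array([ 1.02647488e-04, -8.26260054e-04, -3.51041451e-03, -5.45771803e-04,
       -2.00203739e-03, -7.92026805e-05]), 'joint_torque': array([ 1.50875916e-03, -4.45262182e+01, -3.51696181e+01, -3.32423524e-04,
        5.79791435e-03,  6.07490506e-06]), 'position': array([170.11516362, 548.78830533, 204.86270827]), 'eef_rot': array([[ 2.96255654e-01,  9.55108450e-01, -6.60951256e-04],
       [ 9.55107723e-01, -2.96256265e-01, -1.20917987e-03],
       [-1.35070886e-03, -2.73053277e-04, -9.99999051e-01]]), 'wrist_force': array([ 0.62393914, -0.47791674, -0.93862614]), 'ft_torque': array([-0.00452178, -0.04299823,  0.00553136]), 'opening': 85.56984158039916}
18.700000000000003
```

View pics/top0.png

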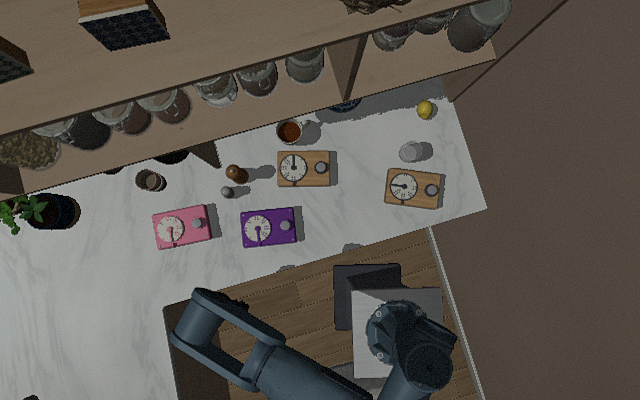

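View pics/side0.png

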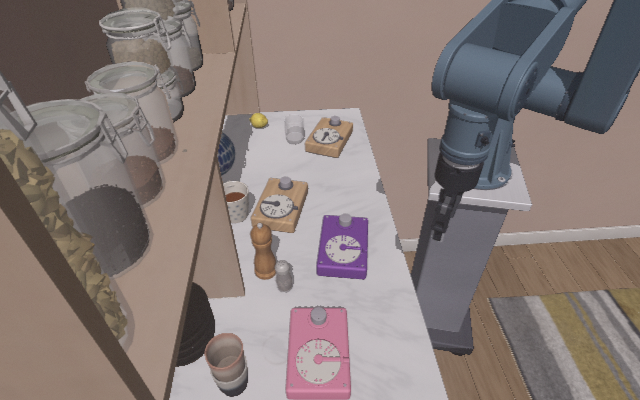

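View pics/wrist0.png

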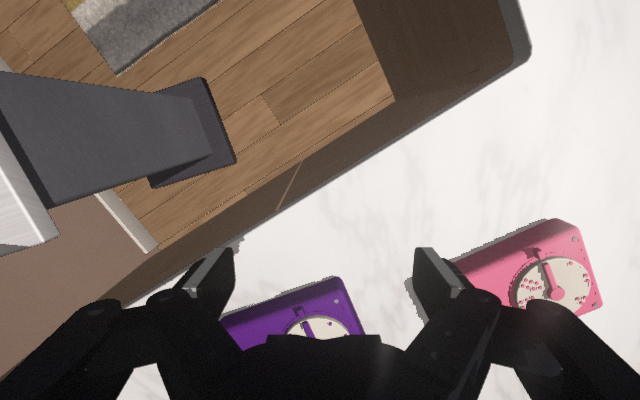

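Candidates: the wooden counter at top (304,169) with the dotted mug at (290,131), the wooden counter at (412,188) with the clear tumbler at (412,152), and the pink and purple look-alikes. The first fits. I'll confirm it in an enlarged crop and measure.

```bash
python3 - <<'E'
from h import *
t=cv2.imread('pics/top0.png');s=cv2.imread('pics/side0.png')
a=cv2.resize(t[115:200,265:345],(400,425),interpolation=cv2.INTER_CUBIC)
b=cv2.resize(s[165:240,215:320],(400,286),interpolation=cv2.INTER_CUBIC)
o=np.zeros((425,800,3),np.uint8);o[:,:400]=a;o[:286,400:]=b
cv2.imwrite('pics/crop0.png',o)
T=dict(np.load('pics/top0.npz'));S=dict(np.load('pics/side0.npz'))
for nm,(u,v),z in[('button',(320.5,168),68),('dialhub',(293,168.5),56),('waterbtn',(432,190),68)]: print(nm,ray(T,u,v,z).round(1))
for nm,(u,v),z in[('button',(285.5,182),68),('dial',(277,206),54)]: print('side',nm,ray(S,u,v,z).round(1))
# wood mask corners, case top
for C,n,box in((t,'top',(265,140,345,200)),):
    hsv=cv2.cvtColor(C,cv2.COLOR_BGR2HSV); x0,y0,x1,y1=box
    m=np.zeros(C.shape[:2],np.uint8); m[y0:y1,x0:x1]=cv2.inRange(hsv,(8,60,110),(25,255,255))[y0:y1,x0:x1]
    cs,_=cv2.findContours(m,0,2); c=max(cs,key=cv2.contourArea); r=cv2.minAreaRect(c)
    P=np.array([ray(T,*p,46)[:2] for p in cv2.boxPoints(r)]); print(r,P.round(0),P.mean(0),np.linalg.norm(np.diff(P,axis=0),axis=1))
E
```

```text
button [570.7 254.9  68. ]
dialhub [573.  348.9  56. ]
waterbtn [ 485.5 -123.2   68. ]
side button [573.3 266.3  68. ]
side dial [575.7 356.8  54. ]
((302.5, 168.5), (33.0, 51.0), 90.0) [[633. 403.]
 [629. 227.]
 [514. 230.]
 [518. 406.]] [573.66886864 316.37046943] [176.73536716 115.05424007 175.65813414]
```

View pics/crop0.png

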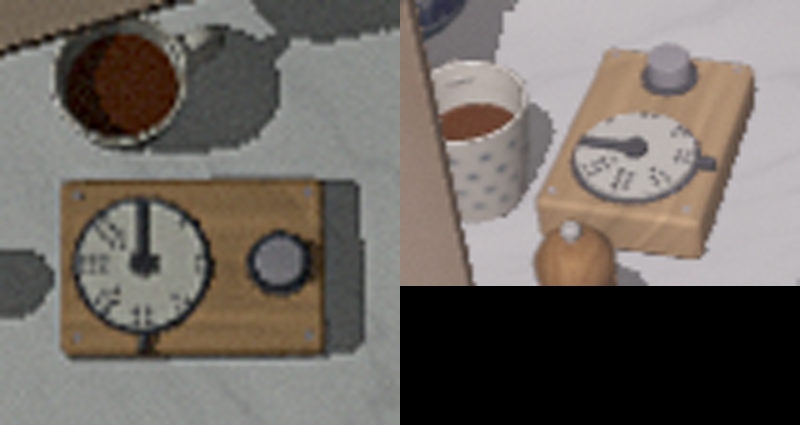

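The crop shows the dotted mug behind this counter, the bar pointing directly away from the mark (4 steps to go), and the button at the right. Next I'll refine the button position with two views and check the shelf clearance.

```bash
python3 - <<'E'
from h import *
T=dict(np.load('pics/top0.npz'));S=dict(np.load('pics/side0.npz'))
def tri(a,b):
    A=[]
    for c,(u,v) in((T,a),(S,b)):
        P=c['K']@np.c_[c['R'],c['t']]; A+= [u*P[2]-P[0],v*P[2]-P[1]]
    X=np.linalg.svd(np.array([r/np.linalg.norm(r) for r in A]))[2][-1]; return X[:3]/X[3]
print('cams',-T['R'].T@T['t'],-S['R'].T@S['t'])
print('btn tri',tri((320.6,167.1),(285.3,179.2)),ray(T,320.6,167.1,68),ray(S,285.3,179.2,68))
for z in(200,300,400,600): print(z,ray(T,320,112,z),ray(T,347,100,z))
t=cv2.imread('pics/top0.png');g=cv2.cvtColor(t,cv2.COLOR_BGR2HSV)
m=cv2.inRange(g,(0,0,90),(180,60,255)); n=np.zeros_like(m);n[158:178,311:331]=m[158:178,311:331]
for r in t[160:177,312:330].mean(2).astype(int): print(*r)
p=sensors.observe()
tgt=np.array([572,258,120.]); print('tool shift cm', p['eef_rot'].T@(tgt-p['position'])/10)
E
```

```text
cams [ 368.22524979  299.7049055  1555.07721201] [ 303.01901167 1152.36912387  815.529472  ]
btn tri [575.05454952 254.49509694  68.9084515 ] [573.75243857 254.43895342  68.        ] [577.08378064 253.70504771  68.        ]
200 [729.80029232 255.39306478 200.        ] [766.31675721 169.27514721 200.        ]
300 [703.11730782 258.66312499 300.        ] [736.9389842  178.90041115 300.        ]
400 [676.43432331 261.9331852  400.        ] [707.56121119 188.5256751  400.        ]
600 [623.0683543  268.47330561 600.        ] [648.80566518 207.77620298 600.        ]
102 93 99 97 97 97 97 93 89 92 93 95 96 94 97 95 84 53
98 91 98 90 97 88 86 52 39 32 63 82 79 93 93 94 80 42
88 89 94 91 89 59 50 55 75 65 71 40 28 72 82 87 81 45
90 97 98 91 54 50 84 108 112 108 109 81 41 30 35 40 73 47
93 92 92 55 40 107 113 102 107 101 104 105 88 39 11 45 41 35
93 98 79 38 76 103 105 103 101 104 104 102 111 61 28 41 45 43
96 100 56 35 109 107 107 107 105 102 103 102 105 63 23 41 46 42
91 95 56 36 124 112 107 107 107 102 108 102 104 63 23 31 47 37
89 86 70 41 109 112 107 109 107 107 105 101 106 55 30 43 40 35
86 88 69 41 42 116 116 112 108 111 112 109 101 35 12 44 50 39
89 93 68 45 31 96 110 114 110 110 111 98 54 18 29 32 58 44
86 96 96 76 44 26 57 94 94 92 72 43 25 18 55 67 77 50
89 91 97 79 75 41 38 37 31 31 22 34 44 61 101 99 90 47
93 99 91 95 102 66 47 55 53 52 48 59 59 95 102 104 94 56
86 86 95 92 96 97 78 85 76 75 71 102 101 98 99 103 94 55
95 91 94 87 90 91 91 92 97 98 90 89 93 95 93 97 92 50
93 90 89 92 93 92 95 92 95 93 90 92 86 92 94 89 87 51
tool shift cm [-15.85588764  47.00146324   8.49486168]
```

```bash
python3 - <<'E'
import cv2,numpy as np
t=cv2.imread('pics/side0.png'); cv2.imwrite('pics/side0b.png',cv2.resize(t[:,:420],(800,600)[:1]+(600,)) if 0 else cv2.resize(t[0:300,150:420],(540,600)))
E
```

```text
(no output)
```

View pics/side0b.png

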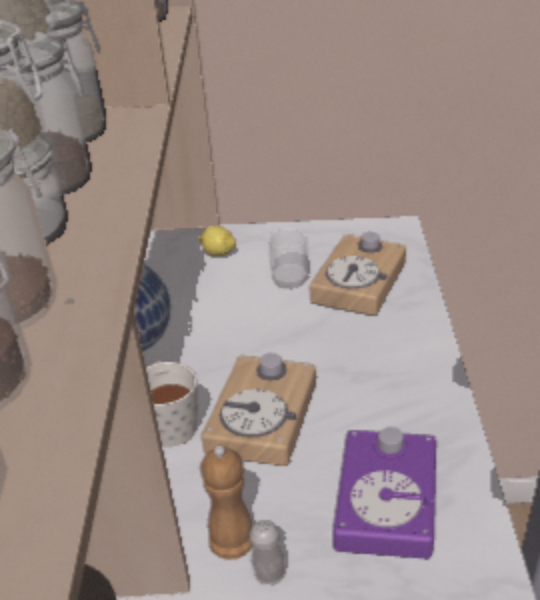

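Button top: (575, 254.5, 68.9), which matches the given 68 mm height, and it lies 94 to 100 mm from the dial hub (95 expected). The shelf edge is about 100 mm beyond at x. I'll go in via x=380, fingers shut.

>>> {"op": "send_rows", "data": {"steps": [[[0, 0, 0], [-4, 5, 1], -1], [[0, 0, 0], [-8, 10, 2], -1], [[0, 0, 0], [-12.5, 16, 2.5], -1], [[0, 0, 0], [-17, 22, 2.5], -1], [[0, 0, 0], [-21, 28, 2.5], -1], [[0, 0, 0], [-20, 33, 2.5], -1], [[0, 0, 0], [-19, 38, 2.5], -1], [[0, 0, 0], [-18, 42, 3.5], -1]], "newtons": 40}}

```text
time: 1.15
position: [521.2, 251.5, 171.3]
eef_rot: [[0.298, 0.954, 0.002], [0.954, -0.298, 0.0], [0.001, 0.002, -1.0]]
wrist_force: [-0.7, 0.5, -0.0]
opening: -0.2
```

```bash
python3 - <<'E'
from h import *
snap('wrist','wrist1');snap('side','side1')
p=sensors.observe(); print(p['time'],p['position'],p['eef_rot'].round(4),p['opening'],p['wrist_force'])
print(p['eef_rot'].T@(np.array([575,254.5,80])-p['position'])/10)
E
```

```text
1.25 [521.56291881 250.88265976 168.26164332] [[ 0.2997  0.954  -0.0014]
 [ 0.954  -0.2997 -0.001 ]
 [-0.0014 -0.001  -1.    ]] -0.14601717522041197 [-0.40649111 -0.31274438  0.44056293]
[1.9587474  4.99834817 8.81856388]
```

View pics/wrist1.png

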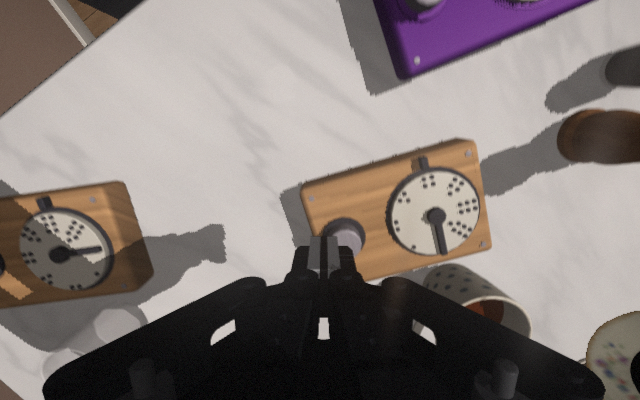

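View pics/side1.png

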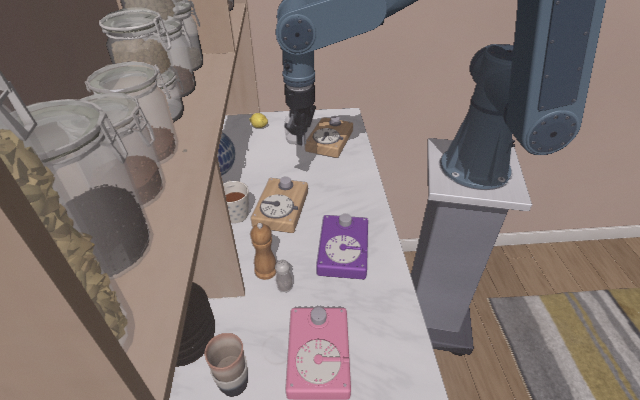

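The wrist view shows the coffee dial at (435,210) with the bar directly opposite the stud at (422,162), and the button at (345,237). That confirms 4 steps. I'll move above the button.

>>> {"op": "send_rows", "data": {"steps": [[[0, 0, 0], [1, 2.5, 2], -1], [[0, 0, 0], [2, 5, 4], -1], [[0, 0, 0], [2, 5, 6.5], -1], [[0, 0, 0], [2, 5, 8], -1], [[0, 0, 0], [2, 5, 8], -1], [[0, 0, 0], [2, 5, 8], -1]]}}

```text
time: 2.0
position: [572.2, 257.5, 91.7]
eef_rot: [[0.296, 0.955, 0.001], [0.955, -0.296, 0.0], [0.001, 0.001, -1.0]]
wrist_force: [-0.1, -0.8, -0.2]
opening: -0.1
```

```bash
python3 - <<'E'
from h import *
c=snap('side','side2');d=snap('wrist','wrist2')
p=sensors.observe(); print(p['time'],p['position'],p['wrist_force'],p['eef_rot'].round(4))
print(p['eef_rot'].T@(np.array([575,254.5,68])-p['position'])/10)
a=cv2.imread('pics/side2.png')[140:240,210:330];b=cv2.imread('pics/wrist2.png')
cv2.imwrite('pics/c2.png',np.hstack([cv2.resize(a,(400,333)),cv2.resize(b,(400,250)) if 0 else cv2.resize(b,(400,333))]))
E
```

```text
2.1 [572.54962766 257.45551181  92.05575169] [-0.01474437  0.04575797 -0.14765326] [[ 2.960e-01  9.552e-01  2.200e-03]
 [ 9.552e-01 -2.960e-01  5.000e-04]
 [ 1.100e-03  2.000e-03 -1.000e+00]]
[-0.21247929  0.31684618  2.40596066]
```

View pics/c2.png

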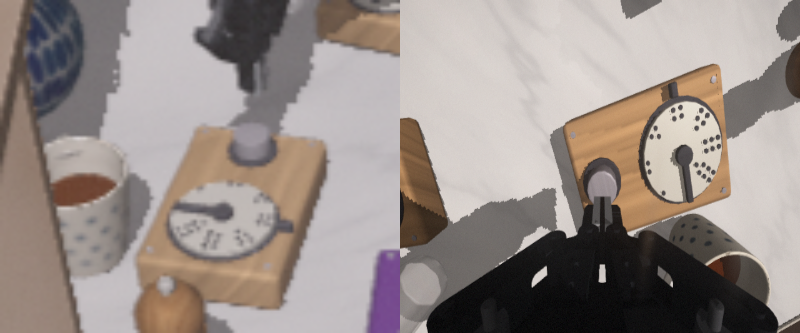

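The fingers stand 24 mm above the button, centred on it to about 4 mm. First press, slowly.

>>> {"op": "send_rows", "data": {"steps": [[[0, 0, 0], [-0.2, 0.3, 1], -1], [[0, 0, 0], [-0.2, 0.3, 2], -1], [[0, 0, 0], [-0.2, 0.3, 2.3], -1], [[0, 0, 0], [-0.2, 0.3, 2.6], -1], [[0, 0, 0], [-0.2, 0.3, 2.9], -1], [[0, 0, 0], [-0.2, 0.3, 3.2], -1], [[0, 0, 0], [-0.2, 0.3, 3.5], -1], [[0, 0, 0], [-0.2, 0.3, 3.5], -1]]}}

```text
time: 3.1
position: [573.9, 254.3, 55.3]
eef_rot: [[0.296, 0.955, -0.0], [0.955, -0.296, -0.0], [-0.0, -0.0, -1.0]]
wrist_force: [-0.1, -0.7, 0.1]
opening: 0.1
```

z is 55.3 but there is almost no force, so I'll check before going on.

```bash
cat > look.py <<'E'
import sys
from h import *
n=sys.argv[1]
snap('side','side'+n);snap('wrist','wrist'+n)
for _ in range(1):
    p=sensors.observe(); print(p['time'],p['position'],p['wrist_force'])
a=cv2.imread(f'pics/side{n}.png')[150:240,210:330];b=cv2.imread(f'pics/wrist{n}.png')
cv2.imwrite(f'pics/c{n}.png',np.hstack([cv2.resize(a,(400,400)),cv2.resize(b[:,160:560],(400,400))]))
E
python3 look.py 3
```

```text
3.2 [574.13116597 254.38528006  55.63423067] [0.81221082 0.41841563 0.26217483]
```

View pics/c3.png

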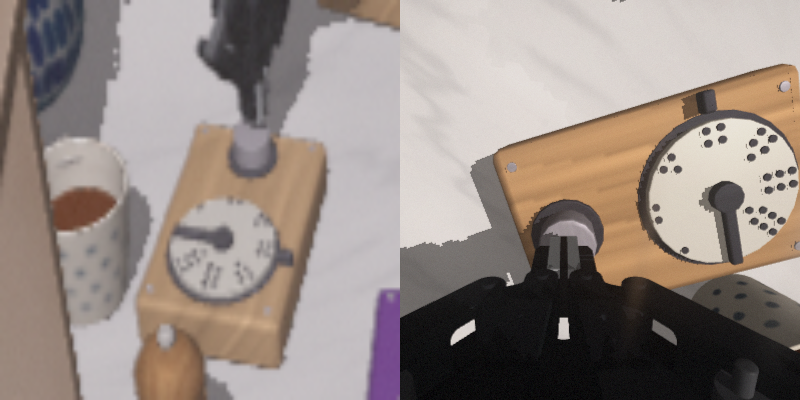

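```bash
python3 - <<'E'
from h import *
for n in ('3','2'):
    S=dict(np.load(f'pics/side{n}.npz'))
    for X in ([574,254.4,55.6],[574,254.4,68],[572.5,257.5,92],[575,254.5,68]): print(n,X,proj(S,X).round(1))
a=cv2.imread('pics/side3.png')[150:200,260:320];b=cv2.imread('pics/wrist3.png')[200:320,240:440]
cv2.imwrite('pics/z3.png',np.hstack([cv2.resize(a,(400,333),interpolation=2),cv2.resize(b,(400,333))]))
S=dict(np.load(f'pics/side2.npz'))
W=dict(np.load(f'pics/wrist3.npz')); print(-W['R'].T@W['t'],proj(W,[574,254.4,55.6]),proj(W,[575,254.5,68]))
p=sensors.observe(); print(p['position'],p['wrist_force'],p['joint_torque'])
E
```

```text
3 [574, 254.4, 55.6] [286.5 182.7]
3 [574, 254.4, 68] [286.3 179.5]
3 [572.5, 257.5, 92] [286.  173.7]
3 [575, 254.5, 68] [285.9 179.4]
2 [574, 254.4, 55.6] [286.5 182.7]
2 [574, 254.4, 68] [286.3 179.5]
2 [572.5, 257.5, 92] [286.  173.7]
2 [575, 254.5, 68] [285.9 179.4]
[509.64407386 274.9091852  224.05932772] [322.48149013 233.08757553] [323.12220588 242.8601567 ]
[574.13116597 254.38528006  55.63423067] [0.81221082 0.41841563 0.26217483] [ 3.27411173e-03 -5.34896886e+01 -3.05603921e+01 -2.99891617e-04
  4.71331703e-03  6.67310985e-06]
```

View pics/z3.png

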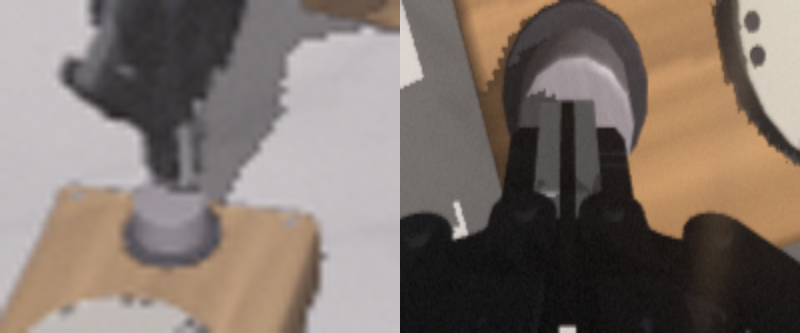

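```bash
python3 - <<'E'
from h import *
def tri(*L):
    A=[]
    for c,u,v in L:
        P=c['K']@np.c_[c['R'],c['t']]; P=P/np.linalg.norm(P[2,:3]); A+= [u*P[2]-P[0],v*P[2]-P[1]]
    A=np.array(A); return np.linalg.lstsq(A[:,:3],-A[:,3],rcond=None)
L=lambda n:dict(np.load(f'pics/{n}.npz'))
print(tri((L('side3'),286.7,178.5),(L('wrist3'),324,236))[0])
a=cv2.imread('pics/side2.png')[145:200,260:320];b=cv2.imread('pics/wrist2.png')[180:320,240:440]
cv2.imwrite('pics/z2.png',np.hstack([cv2.resize(a,(480,440),interpolation=2),cv2.resize(b,(320,440))]))
print(proj(L('wrist2'),[572.5,257.5,92]),proj(L('wrist2'),[575,254.5,68]))
c=snap('top','top3'); print(proj(c,[574,254.4,55.6]))
cv2.imwrite('pics/t3.png',cv2.resize(cv2.imread('pics/top3.png')[80:240,220:420],(800,600)))
E
```

```text
[570.86818795 256.73452155  73.41081349]
[322.42460478 233.14955839] [319.37471246 224.40107296]
[320.5136964  167.52551624]
```

View pics/z2.png

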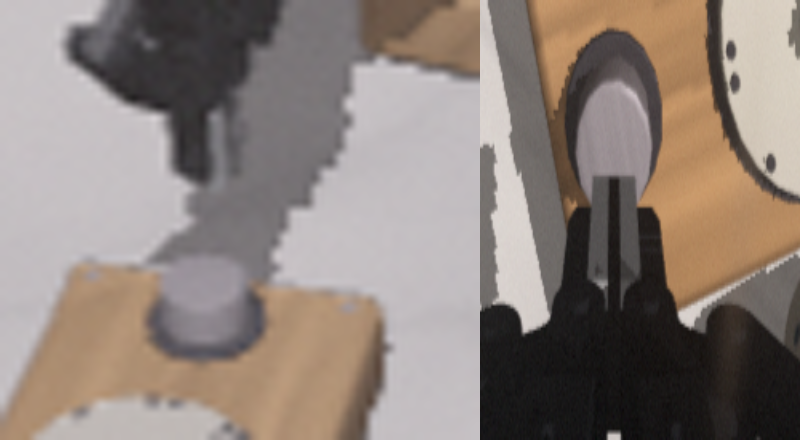

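View pics/t3.png

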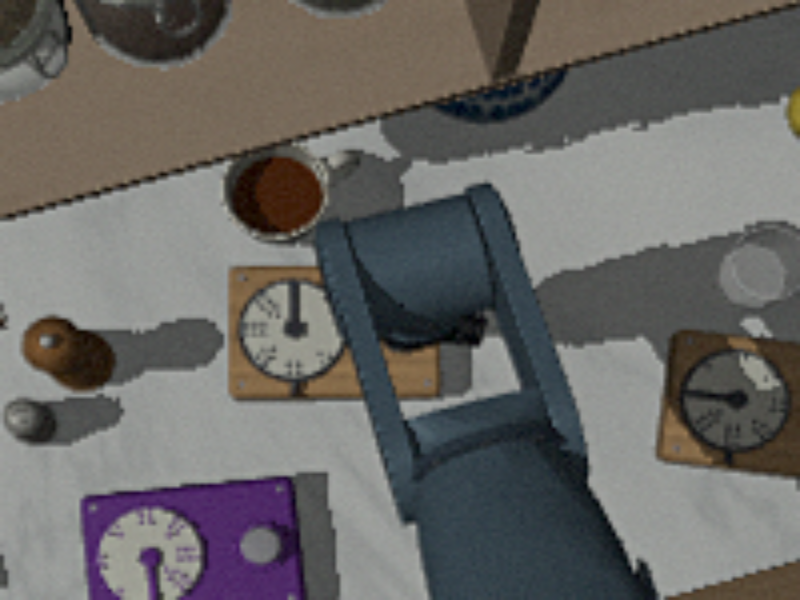

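The dial hasn't moved. Triangulating the fingertips puts them at z≈73 while the reported TCP is 55.6, so they are still just above the button (no contact, which agrees with the force reading). I'll descend slowly and watch the force.

>>> {"op": "send_rows", "data": {"steps": [[[0, 0, 0], [0, 0.2, 0.2], -1], [[0, 0, 0], [0, 0.2, 0.4], -1], [[0, 0, 0], [0, 0.2, 0.6], -1], [[0, 0, 0], [0, 0.2, 0.8], -1], [[0, 0, 0], [0, 0.2, 0.9], -1]]}}

```text
time: 3.88
position: [575.9, 253.7, 46.3]
eef_rot: [[0.296, 0.955, -0.0], [0.955, -0.296, -0.0], [-0.0, -0.0, -1.0]]
wrist_force: [-1.3, 0.1, -0.9]
opening: 0.1
```

```bash
python3 look.py 4
```

```text
3.975 [575.9261749  253.71682687  46.42595528] [0.11335982 0.10561604 0.13861115]
```

View pics/c4.png

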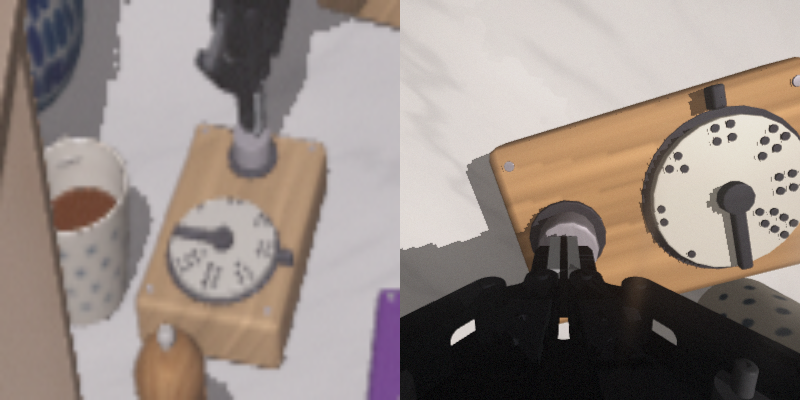

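The button is still up, with the fingertips at about its top and no force yet. I'll keep descending.

>>> {"op": "send_rows", "data": {"steps": [[[0, 0, 0], [0, 0, 0.2], -1], [[0, 0, 0], [0, 0, 0.4], -1], [[0, 0, 0], [0, 0, 0.5], -1], [[0, 0, 0], [0, 0, 0.5], -1]]}}

```text
time: 4.47
position: [576.0, 253.7, 41.6]
eef_rot: [[0.296, 0.955, -0.0], [0.955, -0.296, -0.0], [-0.0, -0.0, -1.0]]
wrist_force: [-1.3, 0.6, 0.8]
opening: 0.0
```

>>> {"op": "send_rows", "data": {"steps": [[[0, 0, 0], [0, 0, 0.2], -1], [[0, 0, 0], [0, 0, 0.3], -1]]}}

```text
time: 4.72
position: [576.2, 253.8, 38.8]
eef_rot: [[0.296, 0.955, 0.0], [0.955, -0.296, 0.0], [0.0, 0.0, -1.0]]
wrist_force: [-0.9, -1.1, 3.0]
opening: -0.0
```

```bash
python3 look.py 5
```

```text
4.825 [576.19618542 253.79515709  38.7372974 ] [-0.66451685 -0.20847676  2.49265187]
```

View pics/c5.png

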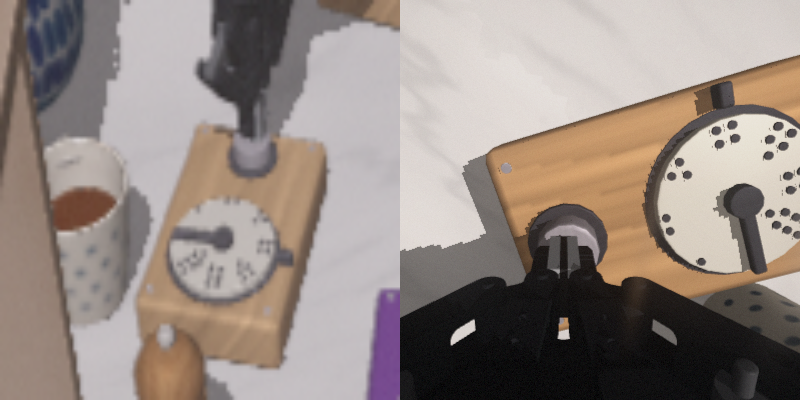

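Contact: about 2.5 N at z=38.7, and the dial is starting to turn. I'll continue down to the stop.

>>> {"op": "send_rows", "data": {"steps": [[[0, 0, 0], [0, 0, 0.2], -1], [[0, 0, 0], [0, 0, 0.4], -1], [[0, 0, 0], [0, 0, 0.5], -1], [[0, 0, 0], [0, 0, 0.5], -1]]}}

```text
time: 5.32
position: [576.2, 253.8, 33.4]
eef_rot: [[0.296, 0.955, 0.0], [0.955, -0.296, 0.0], [0.0, 0.0, -1.0]]
wrist_force: [0.9, 1.0, 1.2]
opening: -0.2
```

>>> {"op": "send_rows", "data": {"steps": [[[0, 0, 0], [0, 0, 0.1], -1], [[0, 0, 0], [0, 0, 0.2], -1]]}}

```text
time: 5.58
position: [576.1, 253.8, 31.6]
eef_rot: [[0.296, 0.955, 0.0], [0.955, -0.296, 0.0], [0.0, 0.0, -1.0]]
wrist_force: [0.8, 0.2, 2.3]
opening: 0.2
```

```bash
python3 look.py 6
```

```text
5.675 [576.10943703 253.75445573  31.49631458] [0.35500467 0.34772676 1.53067821]
```

View pics/c6.png

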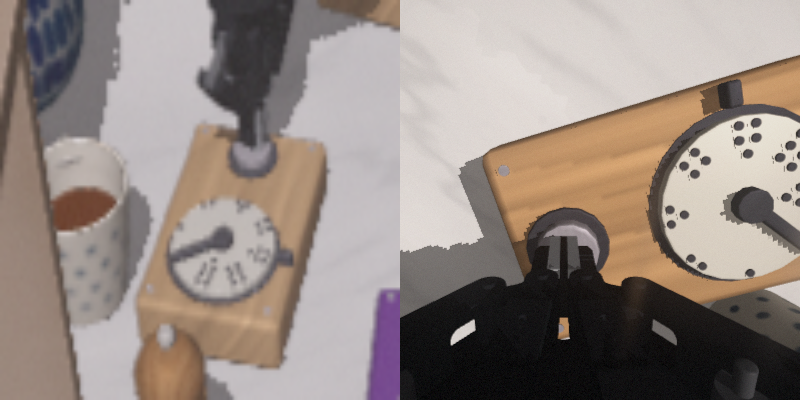

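The dial has advanced to about one step. I'll go to the hard stop in 1 mm increments.

>>> {"op": "send_rows", "data": {"steps": [[[0, 0, 0], [0, 0, 0.1], -1], [[0, 0, 0], [0, 0, 0.1], -1]]}}

```text
time: 5.92
position: [576.1, 253.7, 30.6]
eef_rot: [[0.296, 0.955, 0.0], [0.955, -0.296, 0.0], [0.0, 0.0, -1.0]]
wrist_force: [1.3, 0.7, 2.1]
opening: -0.2
```

>>> {"op": "send_rows", "data": {"steps": [[[0, 0, 0], [0, 0, 0.1], -1], [[0, 0, 0], [0, 0, 0.1], -1]]}}

```text
time: 6.18
position: [576.1, 253.8, 30.3]
eef_rot: [[0.296, 0.955, 0.0], [0.955, -0.296, -0.0], [-0.0, 0.0, -1.0]]
wrist_force: [-1.2, -0.5, 7.3]
opening: -0.0
```

The hard stop is at reported z≈30.3 (7 N), so the button is up at about 42.3. I'll release to about 49 and check.

>>> {"op": "send_rows", "data": {"steps": [[[0, 0, 0], [0, 0, -0.5], -1], [[0, 0, 0], [0, 0, -1.0], -1], [[0, 0, 0], [0, 0, -1.5], -1], [[0, 0, 0], [0, 0, -2.0], -1], [[0, 0, 0], [0, 0, -2.0], -1], [[0, 0, 0], [0, 0, -2.0], -1], [[0, 0, 0], [0, 0, -2.0], -1]]}}

```text
time: 7.05
position: [575.8, 253.7, 49.3]
eef_rot: [[0.296, 0.955, -0.001], [0.955, -0.296, -0.0], [-0.0, -0.001, -1.0]]
wrist_force: [1.0, 0.6, -0.3]
opening: -0.3
```

```bash
python3 look.py 7
```

```text
7.15 [575.84530268 253.6837789   49.3488174 ] [-0.13153775  1.06513824 -0.63546999]
```

View pics/c7.png

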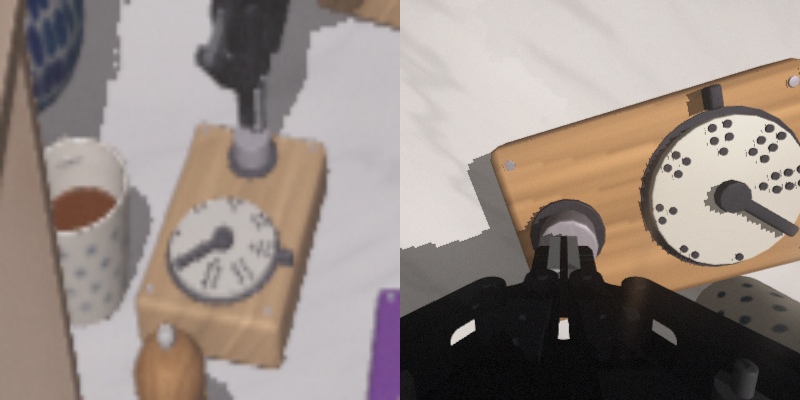

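One step made; three to go. Second press and release:

>>> {"op": "send_rows", "data": {"steps": [[[0, 0, 0], [0, 0, 0.4], -1], [[0, 0, 0], [0, 0, 0.7], -1], [[0, 0, 0], [0, 0, 1.0], -1], [[0, 0, 0], [0, 0, 1.3], -1], [[0, 0, 0], [0, 0, 1.6], -1], [[0, 0, 0], [0, 0, 1.8], -1], [[0, 0, 0], [0, 0, 2.0], -1], [[0, 0, 0], [0, 0, 2.0], -1]]}}

```text
time: 8.15
position: [576.1, 253.8, 30.3]
eef_rot: [[0.296, 0.955, -0.0], [0.955, -0.296, -0.0], [-0.0, -0.0, -1.0]]
wrist_force: [-4.5, -2.1, 7.5]
opening: -0.2
```

>>> {"op": "send_rows", "data": {"steps": [[[0, 0, 0], [0, 0, -0.5], -1], [[0, 0, 0], [0, 0, -1.0], -1], [[0, 0, 0], [0, 0, -1.5], -1], [[0, 0, 0], [0, 0, -2.0], -1], [[0, 0, 0], [0, 0, -2.0], -1], [[0, 0, 0], [0, 0, -2.0], -1], [[0, 0, 0], [0, 0, -2.0], -1]]}}

```text
time: 9.02
position: [575.8, 253.7, 49.3]
eef_rot: [[0.296, 0.955, -0.0], [0.955, -0.296, -0.0], [-0.0, -0.0, -1.0]]
wrist_force: [0.3, 0.5, -0.2]
opening: 0.3
```

```bash
python3 look.py 8
```

```text
9.125 [575.87298783 253.70010013  49.34368192] [-1.01136158 -0.22557103 -0.00222257]
```

View pics/c8.png

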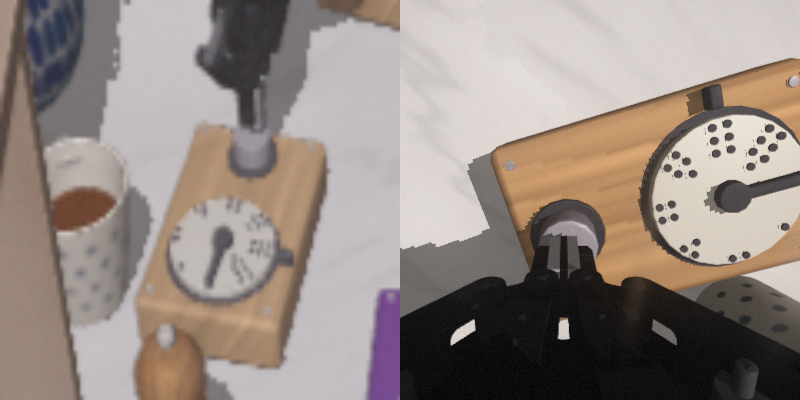

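Two steps made (bar at 90° from the mark). Third press:

>>> {"op": "send_rows", "data": {"steps": [[[0, 0, 0], [0, 0, 0.4], -1], [[0, 0, 0], [0, 0, 0.7], -1], [[0, 0, 0], [0, 0, 1.0], -1], [[0, 0, 0], [0, 0, 1.3], -1], [[0, 0, 0], [0, 0, 1.6], -1], [[0, 0, 0], [0, 0, 1.8], -1], [[0, 0, 0], [0, 0, 2.0], -1], [[0, 0, 0], [0, 0, 2.0], -1]]}}

```text
time: 10.12
position: [576.0, 253.8, 30.3]
eef_rot: [[0.296, 0.955, -0.0], [0.955, -0.296, -0.0], [-0.0, -0.0, -1.0]]
wrist_force: [-4.1, -1.5, 7.2]
opening: -0.2
```

>>> {"op": "send_rows", "data": {"steps": [[[0, 0, 0], [0, 0, -0.5], -1], [[0, 0, 0], [0, 0, -1.0], -1], [[0, 0, 0], [0, 0, -1.5], -1], [[0, 0, 0], [0, 0, -2.0], -1], [[0, 0, 0], [0, 0, -2.0], -1], [[0, 0, 0], [0, 0, -2.0], -1], [[0, 0, 0], [0, 0, -2.0], -1]]}}

```text
time: 11.0
position: [575.8, 253.7, 49.3]
eef_rot: [[0.296, 0.955, -0.0], [0.955, -0.296, -0.0], [-0.0, -0.0, -1.0]]
wrist_force: [0.1, -0.4, -0.5]
opening: -0.1
```

```bash
python3 look.py 9
```

```text
11.1 [575.86359815 253.70427424  49.3509886 ] [-0.61175708  0.33365065  0.18929982]
```

View pics/c9.png

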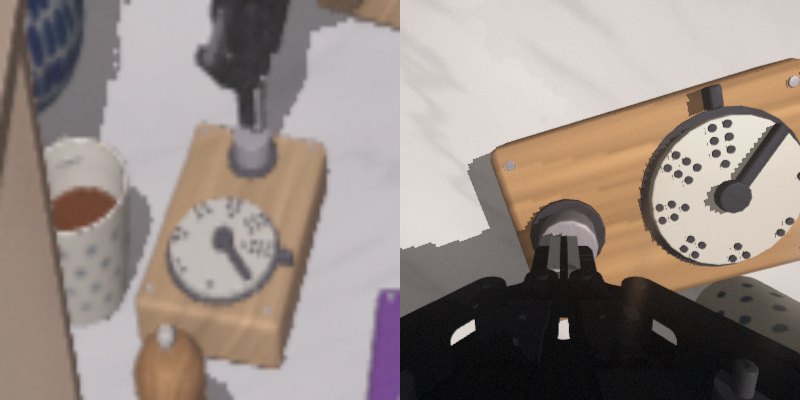

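Three steps made and one left. Last press, then retreat upward.

>>> {"op": "send_rows", "data": {"steps": [[[0, 0, 0], [0, 0, 0.4], -1], [[0, 0, 0], [0, 0, 0.7], -1], [[0, 0, 0], [0, 0, 1.0], -1], [[0, 0, 0], [0, 0, 1.3], -1], [[0, 0, 0], [0, 0, 1.6], -1], [[0, 0, 0], [0, 0, 1.8], -1], [[0, 0, 0], [0, 0, 2.0], -1], [[0, 0, 0], [0, 0, 2.0], -1]]}}

```text
time: 12.1
position: [576.1, 253.8, 30.3]
eef_rot: [[0.296, 0.955, -0.0], [0.955, -0.296, -0.0], [-0.0, -0.0, -1.0]]
wrist_force: [-4.5, -1.6, 8.1]
opening: -0.2
```

>>> {"op": "send_rows", "data": {"steps": [[[0, 0, 0], [0, 0, -0.5], -1], [[0, 0, 0], [0, 0, -1.0], -1], [[0, 0, 0], [0, 0, -1.5], -1], [[0, 0, 0], [0, 0, -2.5], -1], [[0, 0, 0], [0, 0, -5.0], -1], [[0, 0, 0], [0, -3, -8], -1], [[0, 0, 0], [0, -6, -11], -1], [[0, 0, 0], [0, -8, -12], -1]]}}

```text
time: 13.1
position: [499.8, 278.3, 152.5]
eef_rot: [[0.296, 0.955, 0.004], [0.955, -0.296, 0.001], [0.002, 0.003, -1.0]]
wrist_force: [0.3, -0.9, -0.2]
opening: 0.1
```

```bash
python3 look.py 10; python3 - <<'E'
from h import *
snap('top','top10'); p=sensors.observe(); print(p['time'],p['position'],p['wrist_force'],p['qd'].round(3))
cv2.imwrite('pics/s10.png',cv2.resize(cv2.imread('pics/side10.png')[100:250,200:400],(800,600)))
E
```

```text
13.2 [499.12061486 278.54291493 151.84248961] [ 0.29324084 -0.05025324  0.27168668]
13.25 [499.75671747 277.96447597 150.83317209] [0.81344558 0.61114484 0.90689856] [-0.019  0.04  -0.008 -0.003 -0.012 -0.003]
```

View pics/c10.png

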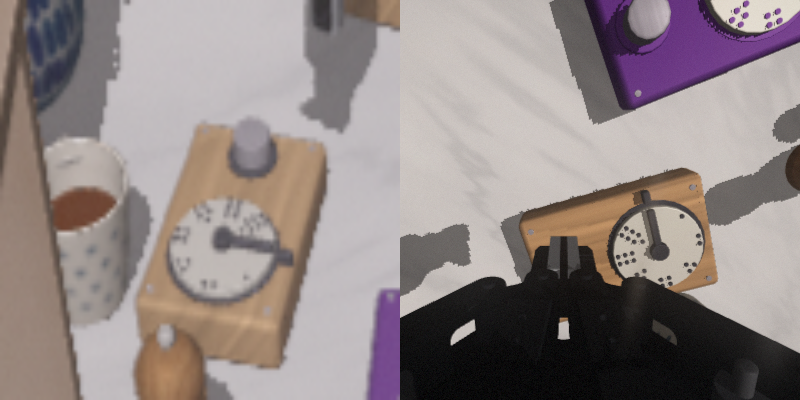

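View pics/s10.png

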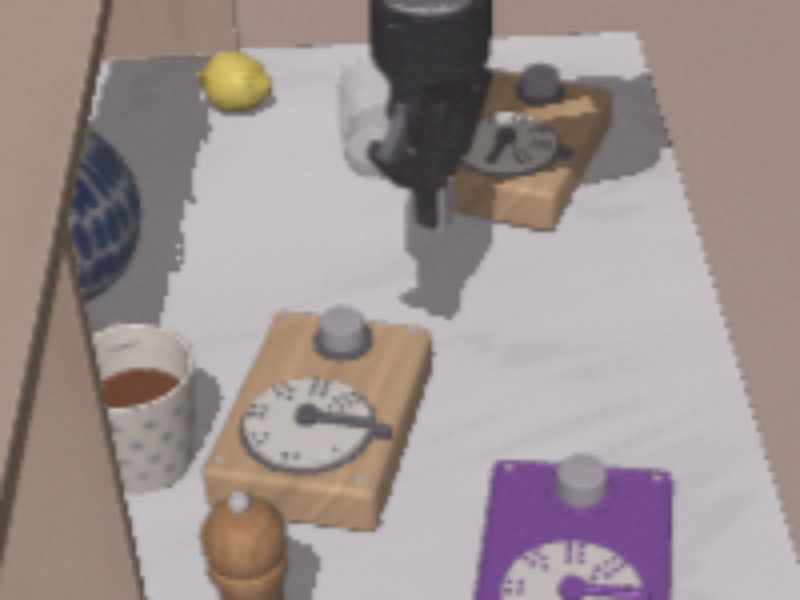

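The bar points at the stud in both the side and wrist views. The button is up, the water dial looks unchanged, and the arm is clear. Handing in.

```bash
python3 -c "
from h import *
print(workorder.close_job())"
```

```text
the job is handed in; nothing more can be done
None
```

The coffee counter's long bar now points at the fixed mark. It started 4 steps short, and I made 4 slow full presses of its button down to the hard stop, at about 7–8 N each. I released the button fully after each press and checked the dial, which moved one 45° step each time. I handed the job in at about 13.3 s.

- **Final check:** the side and wrist pictures both show the bar in line with the mark and the button up. The arm is clear of everything. The water counter's bar looks the same as at the start.
- **Readings that disagreed:** the shut fingertips looked 16–18 mm higher in the pictures than the reported tool position. My first descent to z = 55 mm therefore missed the button and turned nothing. Contact came at a reported z of about 42 mm (68 mm was expected), so the total offset was about 26 mm. I found the depth from the force instead.

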